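# Line up the microscope objectives by height

### The job

The four objective lenses have been taken off the microscope; stand them upright on the black tray in order of height, one centred on each ring mark, with the shortest on the ring next to the orange stud and the tallest on the ring farthest from it. They are delicate: set each one down gently and let none fall over. Leave the petri dish, the slide box and the oil bottle where they are.

Things in the scene. Friction and masses are not known exactly. Their poses are not given: they have to be found in the camera images.
- objective_red_center (a point): microscope objective lens with a red colour band: an upright grey metal cylinder, 30 mm across and 40 mm tall in all; the top 10 mm is a narrower black nose 18 mm across, and the red band runs round the top of the 30 mm part and shows as a red ring from above. Loose, stands mount down on the bench. This point is its centre, half-way up (20 mm above its foot); z points up along it.
- objective_yellow_center (a point): microscope objective lens with a yellow colour band: an upright grey metal cylinder, 30 mm across and 50 mm tall in all; the top 10 mm is a narrower black nose 18 mm across, and the yellow band runs round the top of the 30 mm part and shows as a yellow ring from above. Loose, stands mount down on the bench. This point is its centre, half-way up (25 mm above its foot); z points up along it.
- objective_blue_center (a point): microscope objective lens with a blue colour band: an upright grey metal cylinder, 30 mm across and 60 mm tall in all; the top 10 mm is a narrower black nose 18 mm across, and the blue band runs round the top of the 30 mm part and shows as a blue ring from above. Loose, stands mount down on the bench. This point is its centre, half-way up (30 mm above its foot); z points up along it.
- objective_white_center (a point): microscope objective lens with a white colour band: an upright grey metal cylinder, 30 mm across and 70 mm tall in all; the top 10 mm is a narrower black nose 18 mm across, and the white band runs round the top of the 30 mm part and shows as a white ring from above. Loose, stands mount down on the bench. This point is its centre, half-way up (35 mm above its foot); z points up along it.
- tray: fixed flat black tray, 80 x 360 mm and 8 mm thick, lying on the bench; origin at the centre of its underside, z up, y along its length. Its top carries four ring marks (46 mm outside diameter, flat, pale) in one straight row along the tray's y axis through its middle, centred at y = -105, -35, 35 and 105 mm (x = 0). A round stud 26 mm across and 10 mm high is fixed on the row beyond each end ring, at y = -160 and 160 mm: one orange, one grey, either way round.
- stud_orange: the orange stud on the tray, 26 mm across and 10 mm high, fixed; origin at the centre of its underside, on the tray's top face. The ring marks' centres lie 55, 125, 195 and 265 mm from it along the row.
- petri_dish: bystander: closed clear petri dish with yellow agar, 90 mm across, 15 mm high, loose; origin at the centre of its underside
- slide_box: bystander: blue slide box, 90 x 85 mm and 35 mm high, loose; origin at the centre of its underside
- oil_bottle: bystander: small amber bottle with black cap, 36 mm across, 75 mm high, loose; origin at the centre of its underside

How it is judged:
By the outcome, as a careful person would: the job done as asked, in the order asked, and still so for the second after the job is handed in, with the robot touching nothing.
It also fails if it takes over 96 s, if anything falls off the work surface, if the arm or the gripper's body presses on something with over 40 N, if the wrist force passes 120 N, or if a joint passes its speed limit or range.

### The arm

A 6-joint arm with a two-finger parallel gripper is mounted at the origin on the work surface. World frame = base frame: x ahead of the robot, y to its left, z up, the work surface at z = 0. Lengths are in m, angles in rad, forces in N, time in s.
With the tool pointing down it reaches from about 0.425 to 1.125 m from the base axis. Payload 14.9 kg.
Tool frame: the origin (TCP) lies on the centre line of the jaws, within the pads' length; the fingertips stand 25 mm ahead of it and the grasp point (between the pads) lies 6 mm ahead of it; z points along the fingers, y is the direction in which the jaws open and shut (so a half turn about z gives the same grasp; the last joint's range is limited). The gripper opens to 91 mm and grips with 3 to 60 N. Pads are 32 mm wide; open, the fingers measure 118 mm over their backs; the gripper's body (76 mm by 178 mm) begins 60 mm behind the grasp point.
Start: joints at [-1.25, 0.379, 1.734, -0, 1.028, -0.033], TCP at [0.243, -0.657, 0.2] pointing down, gripper open.
Joint ranges: [-2.77, 2.77], [-0.74, 2.19], [0, 2.66], [-1.06, 4.2], [0.31, 2.87], [-3.08, 3.08]. Speed limits (rad/s): [1.89, 1.89, 2.39, 3.14, 3.14, 3.14].

### API

Orientations are given as a unit quaternion [w, x, y, z].
In Python, from cell import env, viewer, order gives the robot as it stands. The module is installed in compiled form; this text tells all that it offers.
- The arm moves only by the tool carry_out, never from a script. Its argument "rows" is a list of rows, each an object with "translation": the shift along the tool's x, y, z in cm, a list of three; "angular": the turn, a rotation vector about the tool's x, y, z in degrees, a list of three; "jaw": the opening, from 0 (shut) to 1 (fully open). A call has 1 to 12 rows; each row shifts and turns the commanded pose from where the row before left it, along the tool's axes as they then stand; what a row does not reach is not made up. A row lasts 1/8 s, in which the tool goes at most 62.5 mm and 10.7 degrees, less where a joint would pass 70% of its speed; a pose out of reach is approached as far as the arm can. A call with a gripper value outside its range is refused whole. The fingers move at their own pace and stop on an object; "force" is the grip in N (left out, the last holds). Time passes only in rows, so rows that do not move let the fingers close. It gives the time, the measured TCP pose, the force and the opening at its end, in the units of the state.
- env.get_obs(): the state, without advancing time (a new reading comes with each control period).
- viewer.snapshot(name): name is "scene" or "top"; returns a dict with "img" (400x640x3 uint8, blue, green, red), "z_map" (400x640 float32, m along the optical axis (not along the pixel's ray), 0 where there is no reading), "mtx" (3x3 intrinsics, pixels), "distortion" ([k1, k2, p1, p2, k3] as OpenCV has them; the pictures are not rectified), "world_to_cam" (4x4, takes a point from world to camera coordinates). Camera axes: x right, y down, z forward; pixel columns grow to the right and rows downward; lengths in m; the calibration is good to about 2 mm. A picture is of the moment at which its call begins.
- order.sign_off(): hands the job in, once; it reports no verdict.
The state is a dict: "t": time; "qpos": joint angles; "joint_vel": joint speeds; "joint_torque": joint torques, N m; "tcp_pos": TCP position; "tcp_rot": TCP orientation; "contact_force": force on the tool from outside, world axes, zero at the start; "wrist_torque": the same for the moment, N m; "width": finger opening in m.
Only numpy, scipy, OpenCV 4.12 (cv2) and the standard library are available. Lean on these libraries where they do the work, as an engineer would, in place of code of your own. Each camera call takes 0.05 s, during which the arm holds its last target. There are 200 camera calls.

## Working session

There is one attempt and no reset: what is moved stays moved. The work goes in short steps, Python scripts to look and compute and a tool call to move; the robot and the scene stay as the last step left them, time stands still between calls to the robot, and variables do not carry over. Pictures are saved under pics/ and viewed, about 12 in all and at most 16, crops included, and the job is handed in when it is done.

Besides the shell and the picture viewer there is one more tool, called after "Request:" as name(argument=value, ...) on one line, values as JSON. carry_out: Moves the arm, as the interface text tells. Its arguments: {"type":"object","properties":{"rows":{"type":"array","items":{"type":"object","properties":{"translation":{"type":"array","items":{"type":"number"}},"angular":{"type":"array","items":{"type":"number"}},"jaw":{"type":"number"}}}},"force":{"type":"number"}},"required":["rows"]}

```bash
mkdir -p pics
python3 - <<'E'
from cell import env, viewer
import cv2
o=env.get_obs(); print(o)
for n in("top","scene"):
    s=viewer.snapshot(n); cv2.imwrite(f"pics/{n}0.png",s["img"]); print(s["mtx"],s["distortion"],s["world_to_cam"])
E
```

```text
{'t': 0.0, 'qpos': array([-1.25031215e+00,  3.79400330e-01,  1.73478792e+00, -1.29376630e-05,
        1.02846638e+00, -3.33059903e-02]), 'joint_vel': array([-6.40292208e-04, -8.20531161e-04,  4.07803465e-04,  5.60667929e-04,
        4.47824559e-05, -8.76597682e-05]), 'joint_torque': array([ 1.36248327e-03, -7.63736343e+01, -4.34366369e+01,  6.52058003e-02,
        4.24813468e-02, -2.25000622e-05]), 'tcp_pos': array([ 0.24237842, -0.65626421,  0.19949047]), 'tcp_rot': array([-5.24732054e-04,  9.84394094e-01,  1.75977230e-01, -8.14643589e-05]), 'contact_force': array([-0.66251417,  0.29825368, -0.55566546]), 'wrist_torque': array([-0.00291438,  0.03757083, -0.00054436]), 'width': 0.09123197658520772}
[[446.37993729   0.         321.8653698 ]
 [  0.         446.37993729 205.09418571]
 [  0.           0.           1.        ]] [0.0371233 0.        0.        0.        0.       ] [[ 2.01710406e-02 -9.99796278e-01 -7.29292694e-04 -2.45507042e-02]
 [-9.97147075e-01 -2.00645128e-02 -7.27676228e-02  5.44587626e-01]
 [ 7.27381655e-02  2.19501075e-03 -9.97348656e-01  1.26521723e+00]
 [ 0.00000000e+00  0.00000000e+00  0.00000000e+00  1.00000000e+00]]
[[458.96912935   0.         319.33510933]
 [  0.         458.96912935 199.58401207]
 [  0.           0.           1.        ]] [-0.12045317  0.          0.          0.          0.        ] [[-0.89398502  0.44802175  0.00820388  0.48808976]
 [ 0.28558321  0.58377153 -0.76003489 -0.086286  ]
 [-0.34530135 -0.67711691 -0.64983049  1.26545126]
 [ 0.          0.          0.          1.        ]]
```

View pics/top0.png

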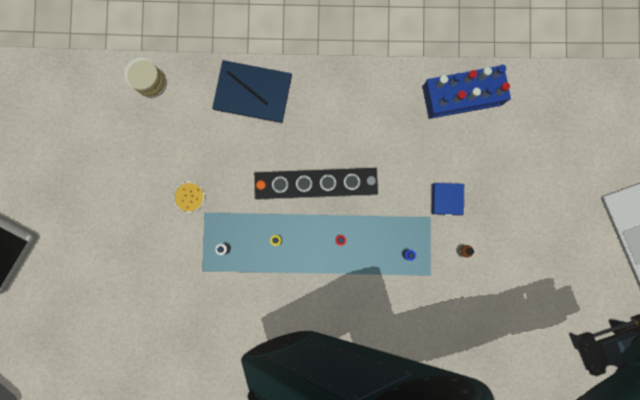

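View pics/scene0.png

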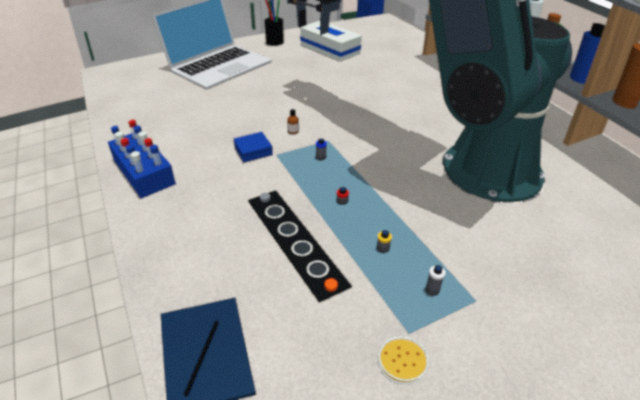

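The top view shows the lenses at about (222,249) white, (276,240) yellow, (341,240) red and (409,254) blue. The tray runs from the orange stud at (261,185) to the grey one at (371,181). The scene view shows the same layout, with everything upright.

```bash
cat > h.py <<'E'
import cv2, numpy as np
from cell import env, viewer
def ray(s,uv,z):
    "pixels -> world points on plane z"
    uv=np.asarray(uv,float).reshape(-1,1,2)
    p=cv2.undistortPoints(uv,s["mtx"],s["distortion"])[:,0]
    W=s["world_to_cam"];R=W[:3,:3];c=-R.T@W[:3,3]
    d=np.c_[p,np.ones(len(p))]@R
    return c+d*((z-c[2])/d[:,2])[:,None]
def cloud(s):
    v,u=np.mgrid[:400,:640]; uv=np.c_[u.ravel(),v.ravel()].astype(float)
    p=cv2.undistortPoints(uv.reshape(-1,1,2),s["mtx"],s["distortion"])[:,0]
    W=s["world_to_cam"]; P=np.c_[p,np.ones(len(p))]*s["z_map"].ravel()[:,None]
    return ((P-W[:3,3])@W[:3,:3]).reshape(400,640,3)
def sat(s): return cv2.cvtColor(s["img"],cv2.COLOR_BGR2HSV)
H=dict(red=.04,yellow=.05,blue=.06,white=.07)
E
python3 - <<'E'
from h import *
px=dict(top=dict(white=(222,249),yellow=(276,240),red=(341,240),blue=(409,254)),scene=dict(white=(435,279),yellow=(384,240),red=(343,195),blue=(321,149)))
for n in px:
    s=viewer.snapshot(n); C=cloud(s); hsv=sat(s)
    for k,(u,v) in px[n].items():
        w=14; sl=np.s_[v-w:v+w,u-w:u+w]; P=C[sl].reshape(-1,3)
        m=(P[:,2]>.012)&(s["z_map"][sl].ravel()>0); Q=P[m]
        lo,hi=Q[:,:2].min(0),Q[:,:2].max(0)
        nose=Q[Q[:,2]>H[k]-.005]
        img=s["img"][sl].reshape(-1,3).astype(int)
        # black nose top centroid
        dk=(img.max(1)<60)&(P[:,2]>H[k]-.006)
        g=np.argwhere(dk.reshape(2*w,2*w))
        c=(g.mean(0)[::-1]+[u-w,v-w]) if len(g) else None
        print(n,k,"n",len(Q),"zmax",Q[:,2].max().round(4),"ext",((lo+hi)/2).round(4),(hi-lo).round(3),"nose",len(nose),nose.mean(0).round(4) if len(nose) else'', "dark",len(g), ray(s,c,H[k])[0].round(4) if c is not None else '')
    # tray
    o=((hsv[...,0]<14)&(hsv[...,1]>190)&(hsv[...,2]>150)).astype(np.uint8)
    nn,_,st,ce=cv2.connectedComponentsWithStats(o)
    for i in range(1,nn):
        if st[i,4]>25: print(n,"orange",st[i,4],ce[i].round(1),ray(s,ce[i],.018)[0].round(4))
    (x0,x1,y0,y1)=(245,390,160,205) if n=="top" else (240,360,185,305)
    d=np.zeros((400,640),np.uint8); d[y0:y1,x0:x1]=(s["img"].max(2)<65)[y0:y1,x0:x1]
    d=cv2.morphologyEx(d,cv2.MORPH_CLOSE,np.ones((15,15)))
    cs=max(cv2.findContours(d,0,cv2.CHAIN_APPROX_NONE)[0],key=cv2.contourArea)
    r=cv2.minAreaRect(ray(s,cs[:,0],.008)[:,:2].astype(np.float32)*1000); print(n,"tray",r)
    print("z tray/mat/bench",np.median(C[165:170,300:330,2]),[C[y,x,2].round(4) for y,x in((184,292),(262,310),(300,200))] if n=="top" else '')
    if n=="top": cv2.imwrite("pics/crop.png",cv2.resize(s["img"][160:280,190:490],None,fx=2.6,fy=2.6,interpolation=cv2.INTER_CUBIC))
E
```

```text
top white n 134 zmax 0.0733 ext [0.4141 0.2645] [0.029 0.031] nose 34 [0.4142 0.2636 0.0689] dark 1 [0.4155 0.2412 0.07  ]
top yellow n 97 zmax 0.0525 ext [0.4422 0.1165] [0.028 0.029] nose 32 [0.441  0.1167 0.049 ] dark 0 
top red n 94 zmax 0.0452 ext [ 0.4459 -0.0671] [0.028 0.029] nose 29 [ 0.4452 -0.0671  0.0389] dark 0 
top blue n 121 zmax 0.0639 ext [ 0.4084 -0.2621] [0.028 0.034] nose 32 [ 0.4088 -0.2627  0.0592] dark 1 [ 0.4112 -0.2404  0.06  ]
top orange 52 [260.5 184.5] [0.6012 0.165  0.018 ]
top tray ((609.9456787109375, 6.2431793212890625), (74.62810516357422, 352.2049255371094), 3.3777878284454346)
z tray/mat/bench -0.0015363803215146128 [np.float64(0.0055), np.float64(-0.0008), np.float64(-0.0042)]
scene white n 364 zmax 0.073 ext [0.4174 0.2645] [0.031 0.032] nose 53 [0.4183 0.2656 0.069 ] dark 13 [0.4242 0.2708 0.07  ]
scene yellow n 232 zmax 0.0512 ext [0.4437 0.1189] [0.032 0.031] nose 47 [0.4445 0.1181 0.0484] dark 11 [0.4509 0.124  0.05  ]
scene red n 147 zmax 0.0407 ext [ 0.449 -0.066] [0.032 0.032] nose 32 [ 0.4479 -0.0657  0.0385] dark 9 [ 0.4545 -0.0584  0.04  ]
scene blue n 183 zmax 0.0622 ext [ 0.4118 -0.26  ] [0.031 0.032] nose 26 [ 0.4122 -0.2594  0.0588] dark 7 [ 0.4169 -0.2503  0.06  ]
scene orange 120 [330.7 283.8] [0.605  0.1689 0.018 ]
scene tray ((614.769287109375, 11.671585083007812), (76.5196533203125, 354.7262878417969), 3.2918739318847656)
z tray/mat/bench -0.0005903840470460229
```

View pics/crop.png

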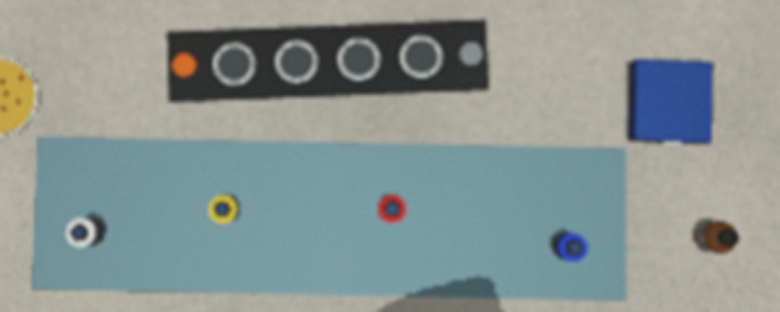

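The crop confirms the orange stud at the left (+y) end, and four rings at crop x≈234, 296, 358 and 420. The two cameras agree to about 3 mm, so I'll fit the rings next and average. First I'll turn the tool so the jaws open across the tray.

Request:
carry_out(rows=[{"angular":[0,0,-10.4],"jaw":0.7},{"angular":[0,0,-10.4],"jaw":0.7},{"angular":[0,0,-10.4],"jaw":0.7},{"angular":[0,0,-10.4],"jaw":0.7},{"angular":[0,0,-10.4],"jaw":0.7},{"angular":[0,0,-10.4],"jaw":0.7},{"angular":[0,0,-10.4],"jaw":0.7},{"jaw":0.7}], force=12)

```text
invalid input
```

```bash
cat >> h.py <<'E'
from scipy.spatial.transform import Rotation as Ro
def delta(p):
    o=env.get_obs(); q=o["tcp_rot"]; R=Ro.from_quat(np.r_[q[1:],q[0]])
    x=R.as_matrix()[:,0]; z=R.as_matrix()[:,2]
    print("t",o["t"].__round__(2),"tcp",o["tcp_pos"].round(4),"yaw",np.degrees(np.arctan2(x[1],x[0])).round(2),"tilt",z.round(4),"w",o["width"].round(4),"F",o["contact_force"].round(1),"q",o["qpos"].round(2))
    print("tool delta cm",(R.inv().apply(np.asarray(p)-o["tcp_pos"])*100).round(2))
def rings(s,n):
    (x0,x1,y0,y1)=(245,390,160,205) if n=="top" else (240,360,185,305)
    k=6; im=cv2.resize(s["img"][y0:y1,x0:x1],None,fx=k,fy=k,interpolation=cv2.INTER_CUBIC)
    b=(im.min(2)>105).astype(np.uint8)
    cs,hi=cv2.findContours(b,cv2.RETR_CCOMP,cv2.CHAIN_APPROX_NONE); out=[]
    for c,h in zip(cs,hi[0]):
        if h[3]>=0 and 60<cv2.contourArea(c)/4<2000 and len(c)>5:
            e=cv2.fitEllipse(c); uv=(np.array(e[0])+.5)/k-.5+[x0,y0]
            P=ray(s,(c[:,0]+.5)/k-.5+[x0,y0],.008); d=np.ptp(P[:,:2],0)
            if .025<d[0]<.05 and .025<d[1]<.05: out.append(np.r_[ray(s,uv,.008)[0,:2],d])
    return np.array(sorted(out,key=lambda a:-a[1])).round(4)
E
python3 - <<'E'
from h import *
for n in("top","scene"): print(n,rings(viewer.snapshot(n),n))
delta([.4475,-.0665,.2])
E
```

```text
top [[ 0.6047  0.1109  0.0353  0.0345]
 [ 0.6088  0.0411  0.0348  0.0345]
 [ 0.6129 -0.0288  0.0343  0.0341]
 [ 0.6171 -0.0985  0.0339  0.0345]]
scene [[ 0.6072  0.112   0.035   0.0352]
 [ 0.6112  0.0423  0.0352  0.0343]
 [ 0.6152 -0.0279  0.0344  0.0351]
 [ 0.6192 -0.0981  0.0342  0.0364]]Traceback (most recent call last):
  File "<stdin>", line 3, in <module>
  File "h.py", line 21, in delta
    print("t",o["t"].__round__(2),"tcp",o["tcp_pos"].round(4),"yaw",np.degrees(np.arctan2(x[1],x[0])).round(2),"tilt",z.round(4),"w",o["width"].round(4),"F",o["contact_force"].round(1),"q",o["qpos"].round(2))
                                                                                                                                     ^^^^^^^^^^^^^^^^
AttributeError: 'float' object has no attribute 'round'
```

Ring fits come out at exactly 70 mm spacing. The move was refused, so I'll give every field in each row.

Request:
carry_out(rows=[{"translation":[0,0,0],"angular":[0,0,-10.4],"jaw":0.7},{"translation":[0,0,0],"angular":[0,0,-10.4],"jaw":0.7},{"translation":[0,0,0],"angular":[0,0,-10.4],"jaw":0.7},{"translation":[0,0,0],"angular":[0,0,-10.4],"jaw":0.7},{"translation":[0,0,0],"angular":[0,0,-10.4],"jaw":0.7},{"translation":[0,0,0],"angular":[0,0,-10.4],"jaw":0.7},{"translation":[0,0,0],"angular":[0,0,-10.4],"jaw":0.7},{"translation":[0,0,0],"angular":[0,0,0],"jaw":0.7}], force=12)

```text
t: 1.3
tcp_pos: [0.2425, -0.6566, 0.2001]
tcp_rot: [-0.0, 0.688, 0.725, 0.0]
contact_force: [0.0, 0.5, 0.1]
width: 0.0637
```

```bash
sed -i 's/o\["width"\].round(4)/round(o["width"],4)/; s/o\["t"\].__round__(2)/round(o["t"],2)/' h.py; python3 -c "
from h import *
delta([.4475,-.0665,.2])"
```

```text
t 1.3 tcp [ 0.2425 -0.6566  0.2001] yaw 93.01 tilt [-0.e+00  1.e-04 -1.e+00] w 0.0637 F [0.  0.5 0.1] q [-1.25  0.38  1.73 -0.    1.03 -1.3 ]
tool delta cm [5.786e+01 2.357e+01 1.000e-02]
```

Request:
carry_out(rows=[{"translation":[4.8,2.0,0],"angular":[0,0,0],"jaw":0.7},{"translation":[4.8,2.0,0],"angular":[0,0,0],"jaw":0.7},{"translation":[4.8,2.0,0],"angular":[0,0,0],"jaw":0.7},{"translation":[4.8,2.0,0],"angular":[0,0,0],"jaw":0.7},{"translation":[4.8,2.0,0],"angular":[0,0,0],"jaw":0.7},{"translation":[4.8,2.0,0],"angular":[0,0,0],"jaw":0.7},{"translation":[4.8,2.0,0],"angular":[0,0,0],"jaw":0.7},{"translation":[4.8,2.0,0],"angular":[0,0,0],"jaw":0.7},{"translation":[4.8,2.0,0],"angular":[0,0,0],"jaw":0.7},{"translation":[4.8,2.0,0],"angular":[0,0,0],"jaw":0.7},{"translation":[4.8,2.0,0],"angular":[0,0,0],"jaw":0.7},{"translation":[4.8,1.5,0],"angular":[0,0,0],"jaw":0.7}])

```text
t: 2.8
tcp_pos: [0.4469, -0.0673, 0.2005]
tcp_rot: [0.0, 0.69, 0.724, 0.0]
contact_force: [0.8, -0.0, 0.1]
width: 0.0639
```

```bash
python3 -c "
from h import *
delta([.4475,-.0665,.2])"
```

```text
t 2.8 tcp [ 0.4469 -0.0673  0.2005] yaw 92.77 tilt [ 9.e-04 -2.e-04 -1.e+00] w 0.0639 F [ 0.8 -0.   0.1] q [-0.2  -0.03  2.22  0.    0.95 -0.25]
tool delta cm [0.07 0.06 0.05]
```

Request:
carry_out(rows=[{"translation":[0.07,0.06,4],"angular":[0,0,0],"jaw":0.7},{"translation":[0,0,4],"angular":[0,0,0],"jaw":0.7},{"translation":[0,0,4],"angular":[0,0,0],"jaw":0.7},{"translation":[0,0,2.5],"angular":[0,0,0],"jaw":0.7},{"translation":[0,0,1.5],"angular":[0,0,0],"jaw":0.7},{"translation":[0,0,0.9],"angular":[0,0,0],"jaw":0.7},{"translation":[0,0,0],"angular":[0,0,0],"jaw":0.5},{"translation":[0,0,0],"angular":[0,0,0],"jaw":0.4},{"translation":[0,0,0],"angular":[0,0,0],"jaw":0.3},{"translation":[0,0,0],"angular":[0,0,0],"jaw":0.2},{"translation":[0,0,0],"angular":[0,0,0],"jaw":0.2},{"translation":[0,0,0],"angular":[0,0,0],"jaw":0.2}], force=12)

```text
t: 4.3
tcp_pos: [0.4469, -0.0682, 0.0312]
tcp_rot: [0.0, 0.688, 0.726, 0.0]
contact_force: [0.5, 0.8, -0.5]
width: 0.0185
```

```bash
python3 -c "
from h import *
s=viewer.snapshot('scene');cv2.imwrite('pics/g1.png',cv2.resize(s['img'][100:300,230:480],None,fx=3,fy=3))
delta([.606,.1115,.15])"
```

```text
t 4.35 tcp [ 0.4469 -0.0681  0.0312] yaw 93.07 tilt [ 0. -0. -1.] w 0.0186 F [-0.2  0.2  0.5] q [-0.2   0.3   2.28  0.    0.57 -0.26]
tool delta cm [ 17.09  16.85 -11.88]
```

View pics/g1.png

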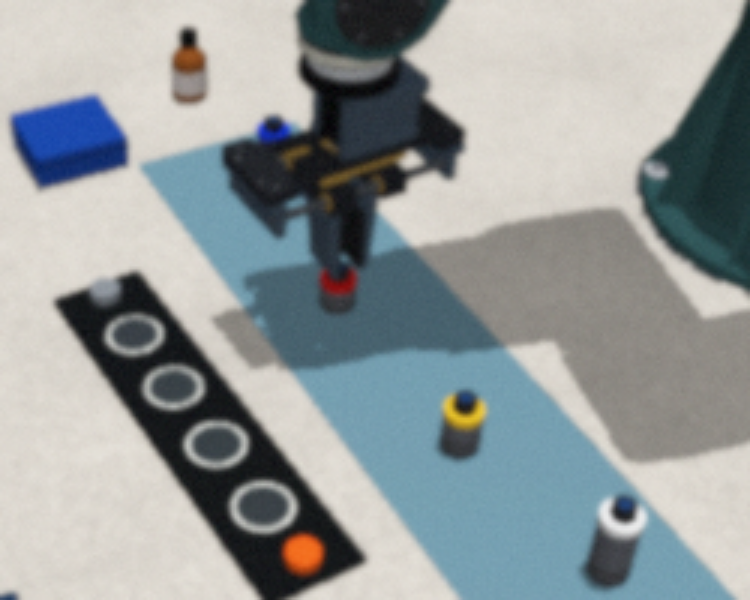

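The jaws stopped at the commanded 18 mm, not at 30 mm. In the picture the red lens, around crop (338,290), stands in front of the fingers. I'll measure where it is.

```bash
cat >> h.py <<'E'
def show(C,m):
    return C[m].mean(0).round(4),np.ptp(C[m],axis=0).round(3),m.sum()
E
python3 -c "
from h import *
s=viewer.snapshot('scene');C=cloud(s);h=sat(s)
m=((h[...,0]<8)|(h[...,0]>172))&(h[...,1]>150)&(h[...,2]>60)
w=np.zeros_like(m);w[180:210,325:360]=1
print(show(C,m&w)); 
g=np.argwhere(m&w);print(g.min(0),g.max(0))
u=g.mean(0)[::-1];print(u,ray(s,u,.03))
for v in range(176,206,2): print(v,[tuple((C[v,x]*1000).round().astype(int).tolist()) for x in (338,343,348)])
cv2.imwrite('pics/g2.png',cv2.resize(s['img'][160:215,310:380],None,fx=10,fy=10,interpolation=cv2.INTER_CUBIC))
"
```

```text
(array([ 0.4531, -0.0597,  0.0284]), array([0.027, 0.025, 0.014]), np.int64(60))
[190 337] [197 347]
[342.26666667 194.2       ] [[ 0.45411069 -0.05796866  0.03      ]]
176 [(469, -58, 92), (459, -51, 93), (438, -62, 78)]
178 [(470, -55, 88), (458, -51, 87), (436, -65, 70)]
180 [(469, -57, 80), (457, -53, 79), (438, -61, 67)]
182 [(468, -58, 73), (459, -50, 75), (439, -59, 62)]
184 [(468, -58, 67), (457, -51, 68), (439, -59, 56)]
186 [(466, -60, 59), (458, -49, 64), (438, -59, 49)]
188 [(467, -58, 54), (455, -54, 53), (411, -103, 1)]
190 [(455, -78, 29), (457, -51, 49), (432, -68, 29)]
192 [(458, -73, 27), (452, -59, 36), (437, -60, 29)]
194 [(463, -64, 30), (452, -59, 29), (440, -55, 28)]
196 [(463, -63, 24), (454, -55, 27), (439, -56, 20)]
198 [(463, -63, 17), (454, -54, 20), (437, -57, 12)]
200 [(464, -61, 12), (453, -55, 13), (437, -58, 5)]
202 [(463, -61, 6), (452, -56, 5), (437, -57, -1)]
204 [(465, -58, 3), (452, -55, 0), (442, -48, 1)]
```

View pics/g2.png

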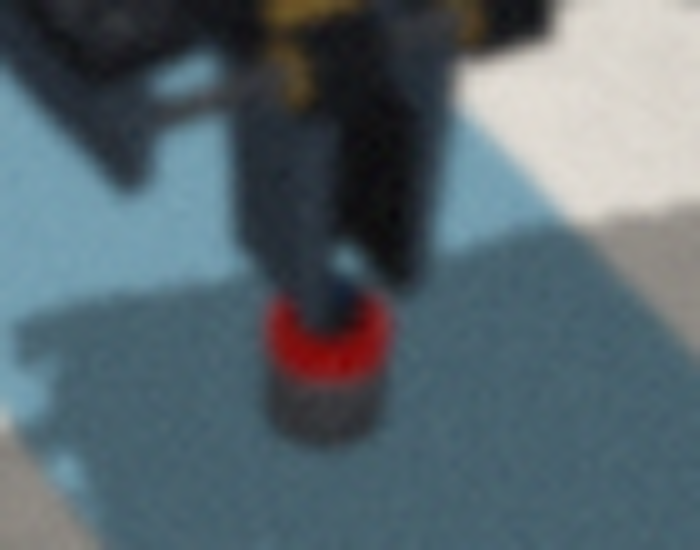

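```bash
python3 -c "
from h import *
s=viewer.snapshot('scene');C=cloud(s);W=s['world_to_cam'];o=env.get_obs()
p=o['tcp_pos'];print(p,o['width'])
for dz in(.0,-.006,-.025,.02,.06):
    q=cv2.projectPoints((p+[0,.016,dz]).reshape(1,3),cv2.Rodrigues(W[:3,:3])[0],W[:3,3],s['mtx'],s['distortion'])[0];print(dz,q.ravel())
c=C[150:205,320:365].reshape(-1,3); 
for z in np.arange(.0,.13,.01):
    m=(c[:,2]>z)&(c[:,2]<z+.01)&(abs(c[:,0]-.447)<.07)&(abs(c[:,1]+.06)<.04); 
    if m.sum(): print(z.round(2),m.sum(),c[m].min(0).round(3),c[m].max(0).round(3))
"
```

```text
[ 0.44687514 -0.06816382  0.0311239 ] 0.018248601044785522
0.0 [346.00637429 194.38092858]
-0.006 [345.8947097  196.25003453]
-0.025 [345.54543826 202.08494343]
0.02 [346.38341226 188.05670922]
0.06 [347.16028391 174.96119685]
0.0 207 [ 0.378 -0.1    0.   ] [ 0.505 -0.034  0.01 ]
0.01 31 [ 0.436 -0.069  0.011] [ 0.463 -0.051  0.02 ]
0.02 59 [ 0.433 -0.079  0.02 ] [ 0.464 -0.051  0.03 ]
0.03 36 [ 0.435 -0.077  0.03 ] [ 0.462 -0.053  0.04 ]
0.04 24 [ 0.429 -0.08   0.04 ] [ 0.467 -0.048  0.05 ]
0.05 69 [ 0.428 -0.085  0.05 ] [ 0.468 -0.048  0.06 ]
0.06 64 [ 0.43  -0.084  0.06 ] [ 0.469 -0.048  0.07 ]
0.07 72 [ 0.428 -0.083  0.07 ] [ 0.471 -0.048  0.08 ]
0.08 64 [ 0.427 -0.082  0.08 ] [ 0.471 -0.047  0.09 ]
0.09 61 [ 0.427 -0.079  0.09 ] [ 0.471 -0.047  0.1  ]
0.1 52 [ 0.427 -0.082  0.1  ] [ 0.472 -0.047  0.11 ]
0.11 22 [ 0.426 -0.075  0.111] [ 0.482 -0.046  0.12 ]
0.12 46 [ 0.417 -0.075  0.12 ] [ 0.482 -0.026  0.13 ]
```

The point cloud puts the fingertips at z≈0.041, while the reported TCP z of 0.031 and the stated 25 mm imply 0.006. So the fingers really are about 35 mm higher than the text says, and they closed just above or beside the nose. I'll open, go down in small steps and recheck with the camera.

Request:
carry_out(rows=[{"translation":[0,0,0],"angular":[0,0,0],"jaw":0.7},{"translation":[0,0,0],"angular":[0,0,0],"jaw":0.7},{"translation":[0,0,0],"angular":[0,0,0],"jaw":0.7},{"translation":[0,0,0],"angular":[0,0,0],"jaw":0.7},{"translation":[0,0,0.5],"angular":[0,0,0],"jaw":0.7},{"translation":[0,0,0.5],"angular":[0,0,0],"jaw":0.7},{"translation":[0,0,0.5],"angular":[0,0,0],"jaw":0.7},{"translation":[0,0,0],"angular":[0,0,0],"jaw":0.7}])

```text
t: 5.45
tcp_pos: [0.4465, -0.0681, 0.0156]
tcp_rot: [-0.0, 0.688, 0.726, -0.0]
contact_force: [0.0, 0.4, 0.8]
width: 0.0636
```

```bash
cat >> h.py <<'E'
def fingers(s):
    "highest-to-lowest occupancy near the fingers, by finger side"
    C=cloud(s).reshape(-1,3); o=env.get_obs(); p=o['tcp_pos']; w=o['width']/2
    for sg in(1,-1):
        m=(abs(C[:,0]-p[0]-sg*(w+.007))<.009)&(abs(C[:,1]-p[1])<.024)&(C[:,2]>.004)
        z=np.sort(C[m,2]); print("side",sg,"n",m.sum(),"z low",(z[:8]*1000).round(1))
E
python3 -c "
from h import *
s=viewer.snapshot('scene');delta([.4475,-.0665,.2]);fingers(s)
cv2.imwrite('pics/g3.png',cv2.resize(s['img'][150:215,300:380],None,fx=9,fy=9,interpolation=cv2.INTER_CUBIC))"
```

```text
t 5.5 tcp [ 0.4467 -0.0681  0.0159] yaw 93.07 tilt [-5.e-04  1.e-04 -1.e+00] w 0.0636 F [ 0.2 -0.2  0.2] q [-0.2   0.33  2.28  0.    0.54 -0.26]
tool delta cm [  0.16   0.08 -18.41]
side 1 n 644 z low [27.9 29.3 30.6 31.9 32.9 33.8 33.8 34.5]
side -1 n 584 z low [ 4.9 27.3 27.5 28.8 29.6 29.6 29.7 29.7]
```

View pics/g3.png

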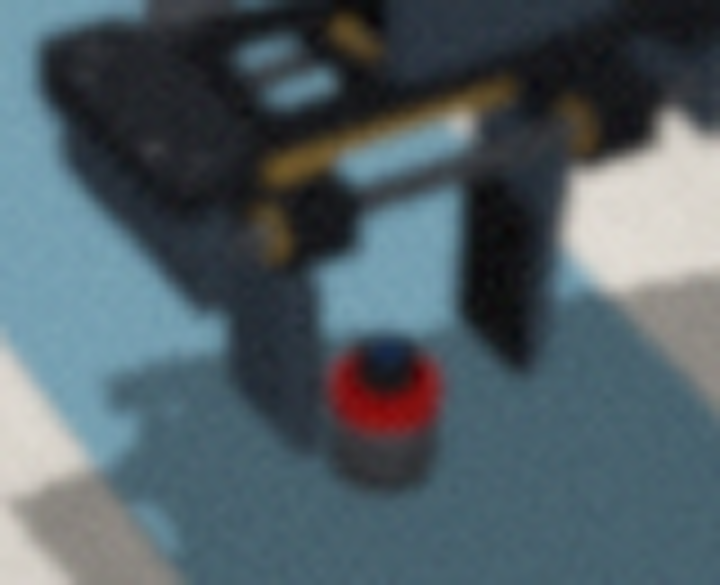

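Open, the fingertips stand at z≈0.027 and straddle the red lens, again 36 mm above the stated place. I'll descend about 1.9 cm more, which puts the tips at roughly 8 mm, and close.

Request:
carry_out(rows=[{"translation":[0.1,0.05,0.5],"angular":[0,0,0],"jaw":0.7},{"translation":[0,0,0.5],"angular":[0,0,0],"jaw":0.7},{"translation":[0,0,0.5],"angular":[0,0,0],"jaw":0.7},{"translation":[0,0,0.4],"angular":[0,0,0],"jaw":0.7},{"translation":[0,0,0],"angular":[0,0,0],"jaw":0.5},{"translation":[0,0,0],"angular":[0,0,0],"jaw":0.4},{"translation":[0,0,0],"angular":[0,0,0],"jaw":0.35},{"translation":[0,0,0],"angular":[0,0,0],"jaw":0.3},{"translation":[0,0,0],"angular":[0,0,0],"jaw":0.25},{"translation":[0,0,0],"angular":[0,0,0],"jaw":0.2},{"translation":[0,0,0],"angular":[0,0,0],"jaw":0.2}], force=12)

```text
t: 6.88
tcp_pos: [0.4474, -0.0671, -0.0028]
tcp_rot: [0.0, 0.688, 0.726, 0.0]
contact_force: [-2.5, 0.4, 4.3]
width: 0.0297
```

```bash
python3 -c "
from h import *
delta([.606,.1115,.12])"
```

```text
t 6.88 tcp [ 0.4474 -0.0671 -0.0028] yaw 93.07 tilt [ 2.e-04 -0.e+00 -1.e+00] w 0.0297 F [-2.5  0.4  4.3] q [-0.2   0.37  2.27  0.    0.5  -0.25]
tool delta cm [ 16.99  16.79 -12.28]
```

Gripped at 29.7 mm. Next: lift, carry above the ring beside the orange stud, then check.

Request:
carry_out(rows=[{"translation":[0,0,-0.5],"angular":[0,0,0],"jaw":0.2},{"translation":[0,0,-1.5],"angular":[0,0,0],"jaw":0.2},{"translation":[0,0,-3],"angular":[0,0,0],"jaw":0.2},{"translation":[0,0,-3.5],"angular":[0,0,0],"jaw":0.2},{"translation":[2.4,2.4,-2],"angular":[0,0,0],"jaw":0.2},{"translation":[2.9,2.9,0],"angular":[0,0,0],"jaw":0.2},{"translation":[2.9,2.9,0],"angular":[0,0,0],"jaw":0.2},{"translation":[2.9,2.9,0],"angular":[0,0,0],"jaw":0.2},{"translation":[2.9,2.9,0],"angular":[0,0,0],"jaw":0.2},{"translation":[1.9,1.9,0],"angular":[0,0,0],"jaw":0.2},{"translation":[1.05,0.9,0],"angular":[0,0,0],"jaw":0.2},{"translation":[0,0,0],"angular":[0,0,0],"jaw":0.2}])

```text
t: 8.38
tcp_pos: [0.6059, 0.1113, 0.1025]
tcp_rot: [0.0, 0.688, 0.726, 0.0]
contact_force: [-0.1, -0.1, -0.9]
width: 0.0294
```

```bash
python3 -c "
from h import *
delta([.606,.111,.0052])
s=viewer.snapshot('scene')
cv2.imwrite('pics/g4.png',cv2.resize(s['img'][150:320,230:400],None,fx=3.5,fy=3.5,interpolation=cv2.INTER_CUBIC))"
```

```text
t 8.38 tcp [0.6059 0.1113 0.1025] yaw 93.11 tilt [ 1.e-04 -0.e+00 -1.e+00] w 0.0294 F [-0.1 -0.1 -0.9] q [ 0.14  0.38  1.95 -0.    0.81  0.09]
tool delta cm [-0.03  0.    9.73]
```

View pics/g4.png

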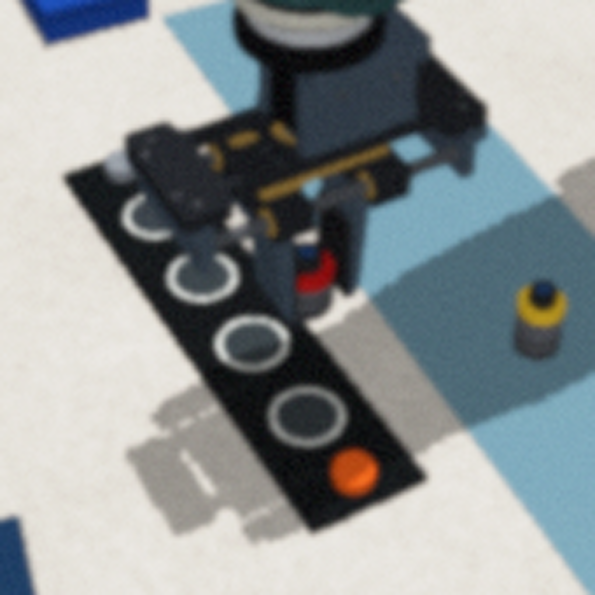

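The red lens is held, around crop (312,280). Before lowering, I'll check in the cloud that the height offset also holds at this reach.

```bash
python3 -c "
from h import *
s=viewer.snapshot('scene');C=cloud(s);fingers(s)
h=sat(s);m=((h[...,0]<8)|(h[...,0]>172))&(h[...,1]>150)&(h[...,2]>60)
w=np.zeros_like(m);w[215:245,305:335]=1
print(show(C,m&w))"
```

```text
side 1 n 1173 z low [4.3 4.6 4.7 4.7 4.8 5.1 5.2 5.2]
side -1 n 652 z low [4.3 4.3 4.3 4.4 4.6 4.7 4.7 4.9]
(array([0.6042, 0.1195, 0.1334]), array([0.026, 0.024, 0.019]), np.int64(79))
```

The lens foot sits at 0.105 m, as predicted. I'll lower it gently.

Request:
carry_out(rows=[{"translation":[-0.03,0,2.5],"angular":[0,0,0],"jaw":0.2},{"translation":[0,0,2.5],"angular":[0,0,0],"jaw":0.2},{"translation":[0,0,2],"angular":[0,0,0],"jaw":0.2},{"translation":[0,0,1.2],"angular":[0,0,0],"jaw":0.2},{"translation":[0,0,0.6],"angular":[0,0,0],"jaw":0.2},{"translation":[0,0,0.3],"angular":[0,0,0],"jaw":0.2},{"translation":[0,0,0.2],"angular":[0,0,0],"jaw":0.2},{"translation":[0,0,0.1],"angular":[0,0,0],"jaw":0.2},{"translation":[0,0,0.1],"angular":[0,0,0],"jaw":0.2},{"translation":[0,0,0.1],"angular":[0,0,0],"jaw":0.2},{"translation":[0,0,0],"angular":[0,0,0],"jaw":0.2}])

```text
t: 9.85
tcp_pos: [0.606, 0.1108, 0.0061]
tcp_rot: [-0.0, 0.688, 0.726, -0.0]
contact_force: [-0.1, 0.7, -0.9]
width: 0.0297
```

Request:
carry_out(rows=[{"translation":[0,0,0.05],"angular":[0,0,0],"jaw":0.2},{"translation":[0,0,0.05],"angular":[0,0,0],"jaw":0.2},{"translation":[0,0,0],"angular":[0,0,0],"jaw":0.2}])

```text
t: 10.22
tcp_pos: [0.6061, 0.1108, 0.0053]
tcp_rot: [0.0, 0.688, 0.726, 0.0]
contact_force: [-1.2, 0.0, 3.0]
width: 0.0296
```

Contact at 3 N, just where predicted. Release slowly and lift off.

Request:
carry_out(rows=[{"translation":[0,0,0],"angular":[0,0,0],"jaw":0.36},{"translation":[0,0,0],"angular":[0,0,0],"jaw":0.42},{"translation":[0,0,0],"angular":[0,0,0],"jaw":0.55},{"translation":[0,0,0],"angular":[0,0,0],"jaw":0.7},{"translation":[0,0,0],"angular":[0,0,0],"jaw":0.7},{"translation":[0,0,-1],"angular":[0,0,0],"jaw":0.7},{"translation":[0,0,-3],"angular":[0,0,0],"jaw":0.7},{"translation":[0,0,-4],"angular":[0,0,0],"jaw":0.7},{"translation":[0,0,-3],"angular":[0,0,0],"jaw":0.7},{"translation":[0,-5,0],"angular":[0,0,0],"jaw":0.7},{"translation":[0,-5,0],"angular":[0,0,0],"jaw":0.7},{"translation":[0,-5,0],"angular":[0,0,0],"jaw":0.7}])

```text
t: 11.72
tcp_pos: [0.4548, 0.1027, 0.1157]
tcp_rot: [0.0, 0.688, 0.726, 0.0]
contact_force: [0.4, 0.3, -0.3]
width: 0.0642
```

```bash
cat >> h.py <<'E'
HUE=dict(red=(172,188),yellow=(18,38),blue=(105,130))
def lens(s,k,xy,R=.03):
    "extent-centre of everything above mid height near xy, per camera"
    C=cloud(s).reshape(-1,3); m=(np.linalg.norm(C[:,:2]-xy,axis=1)<R)&(C[:,2]>.5*H[k])&(C[:,2]<.1)
    Q=C[m]; lo,hi=np.percentile(Q[:,:2],[1,99],axis=0); N=Q[Q[:,2]>Q[:,2].max()-.008]
    print(k,m.sum(),"ext",((lo+hi)/2).round(4),(hi-lo).round(3),"nose",N.mean(0).round(4),"zmax",Q[:,2].max().round(3))
E
python3 -c "
from h import *
for n in('top','scene'):
    s=viewer.snapshot(n); print(n); lens(s,'red',[.606,.1115]); lens(s,'yellow',[.443,.1175])
cv2.imwrite('pics/g5.png',cv2.resize(s['img'][180:320,230:460],None,fx=3.2,fy=3.2,interpolation=cv2.INTER_CUBIC))
delta([.443,.1175,.10])"
```

```text
top
red 97 ext [0.6042 0.11  ] [0.028 0.028] nose [0.6048 0.1107 0.0473] zmax 0.052Traceback (most recent call last):
  File "<string>", line 4, in <module>
    s=viewer.snapshot(n); print(n); lens(s,'red',[.606,.1115]); lens(s,'yellow',[.443,.1175])
                                                                ~~~~^^^^^^^^^^^^^^^^^^^^^^^^^
  File "h.py", line 46, in lens
    Q=C[m]; lo,hi=np.percentile(Q[:,:2],[1,99],axis=0); N=Q[Q[:,2]>Q[:,2].max()-.008]
                  ~~~~~~~~~~~~~^^^^^^^^^^^^^^^^^^^^^^^
    return _quantile_unchecked(
        a, q, axis, out, overwrite_input, method, keepdims, weights)
    return _ureduce(a,
                    func=_quantile_ureduce_func,
    ...<5 lines>...
                    overwrite_input=overwrite_input,
                    method=method)
    r = func(a, **kwargs)
    result = _quantile(arr,
                       quantiles=q,
    ...<2 lines>...
                       out=out,
                       weights=wgt)
    slices_having_nans = np.isnan(arr[-1, ...])
                                  ~~~^^^^^^^^^
IndexError: index -1 is out of bounds for axis 0 with size 0
```

In the top view the red lens is at (0.6045, 0.1105) and its ring at (0.6047, 0.1109), so it is centred to under 1 mm. Yellow is next.

Request:
carry_out(rows=[{"translation":[1.54,-1.1,0],"angular":[0,0,0],"jaw":0.7},{"translation":[0,0,3],"angular":[0,0,0],"jaw":0.7},{"translation":[0,0,3],"angular":[0,0,0],"jaw":0.7},{"translation":[0,0,3],"angular":[0,0,0],"jaw":0.7},{"translation":[0,0,1.4],"angular":[0,0,0],"jaw":0.7},{"translation":[0,0,0.7],"angular":[0,0,0],"jaw":0.6},{"translation":[0,0,0],"angular":[0,0,0],"jaw":0.5},{"translation":[0,0,0],"angular":[0,0,0],"jaw":0.4},{"translation":[0,0,0],"angular":[0,0,0],"jaw":0.35},{"translation":[0,0,0],"angular":[0,0,0],"jaw":0.3},{"translation":[0,0,0],"angular":[0,0,0],"jaw":0.25},{"translation":[0,0,0],"angular":[0,0,0],"jaw":0.2}], force=12)

```text
t: 13.28
tcp_pos: [0.4445, 0.1176, 0.0045]
tcp_rot: [0.0, 0.688, 0.726, 0.0]
contact_force: [-2.9, -0.9, 8.3]
width: 0.0298
```

Request:
carry_out(rows=[{"translation":[0,0,0],"angular":[0,0,0],"jaw":0.2},{"translation":[0,0,0],"angular":[0,0,0],"jaw":0.2}])

```text
t: 13.52
tcp_pos: [0.4445, 0.1176, 0.0045]
tcp_rot: [0.0, 0.688, 0.726, 0.0]
contact_force: [-3.1, -0.7, 8.2]
width: 0.0295
```

```bash
python3 -c "
from h import *
delta([.610,.0417,.12])"
```

```text
t 13.53 tcp [0.4445 0.1176 0.0045] yaw 93.07 tilt [ 1.e-04  0.e+00 -1.e+00] w 0.0295 F [-3.1 -0.7  8.2] q [0.21 0.37 2.26 0.   0.52 0.15]
tool delta cm [ -8.46  16.12 -11.54]
```

Request:
carry_out(rows=[{"translation":[0,0,-0.5],"angular":[0,0,0],"jaw":0.2},{"translation":[0,0,-1.5],"angular":[0,0,0],"jaw":0.2},{"translation":[0,0,-3],"angular":[0,0,0],"jaw":0.2},{"translation":[0,0,-3.5],"angular":[0,0,0],"jaw":0.2},{"translation":[-1.2,2.3,-1.5],"angular":[0,0,0],"jaw":0.2},{"translation":[-1.6,3,0],"angular":[0,0,0],"jaw":0.2},{"translation":[-1.6,3,0],"angular":[0,0,0],"jaw":0.2},{"translation":[-1.6,3,0],"angular":[0,0,0],"jaw":0.2},{"translation":[-1.4,2.7,0],"angular":[0,0,0],"jaw":0.2},{"translation":[-0.8,1.6,0],"angular":[0,0,0],"jaw":0.2},{"translation":[-0.25,0.5,0],"angular":[0,0,0],"jaw":0.2},{"translation":[0,0,0],"angular":[0,0,0],"jaw":0.2}])

```text
t: 15.02
tcp_pos: [0.6092, 0.042, 0.1042]
tcp_rot: [-0.0, 0.688, 0.726, -0.0]
contact_force: [-0.9, 0.2, -1.6]
width: 0.0298
```

```bash
python3 -c "
from h import *
delta([.610,.0418,.0125])
s=viewer.snapshot('scene')
cv2.imwrite('pics/g6.png',cv2.resize(s['img'][150:320,230:400],None,fx=3.5,fy=3.5,interpolation=cv2.INTER_CUBIC))"
```

```text
t 15.03 tcp [0.6092 0.042  0.1042] yaw 93.07 tilt [-5.e-04  0.e+00 -1.e+00] w 0.0298 F [-0.9  0.2 -1.6] q [ 0.03  0.37  1.96  0.    0.81 -0.02]
tool delta cm [-0.02  0.09  9.17]
```

View pics/g6.png

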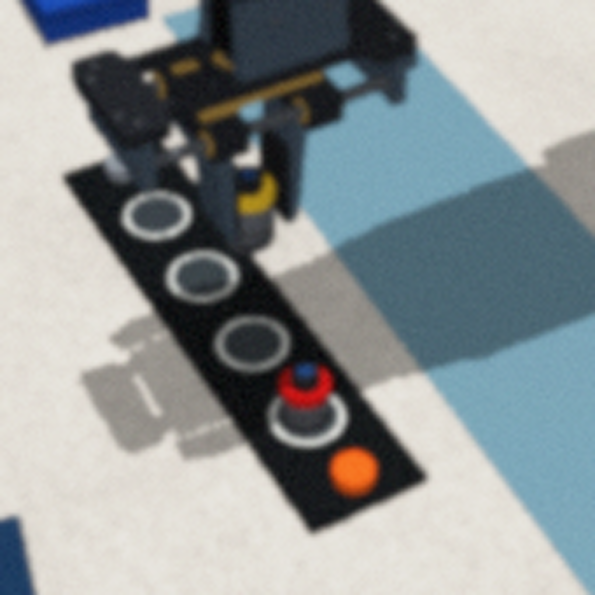

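Red stands centred on its ring, around crop (308,405), and yellow is held upright at about (255,210). Lowering.

Request:
carry_out(rows=[{"translation":[-0.02,0.06,2.5],"angular":[0,0,0],"jaw":0.2},{"translation":[0,0,2.5],"angular":[0,0,0],"jaw":0.2},{"translation":[0,0,2],"angular":[0,0,0],"jaw":0.2},{"translation":[0,0,1.0],"angular":[0,0,0],"jaw":0.2},{"translation":[0,0,0.5],"angular":[0,0,0],"jaw":0.2},{"translation":[0,0,0.2],"angular":[0,0,0],"jaw":0.2},{"translation":[0,0,0.15],"angular":[0,0,0],"jaw":0.2},{"translation":[0,0,0.1],"angular":[0,0,0],"jaw":0.2},{"translation":[0,0,0.1],"angular":[0,0,0],"jaw":0.2},{"translation":[0,0,0],"angular":[0,0,0],"jaw":0.2}])

```text
t: 16.32
tcp_pos: [0.6103, 0.0416, 0.0137]
tcp_rot: [0.0, 0.688, 0.726, 0.0]
contact_force: [0.0, -0.3, -1.7]
width: 0.0296
```

Request:
carry_out(rows=[{"translation":[0,0,0.05],"angular":[0,0,0],"jaw":0.2},{"translation":[0,0,0.05],"angular":[0,0,0],"jaw":0.2},{"translation":[0,0,0.05],"angular":[0,0,0],"jaw":0.2},{"translation":[0,0,0],"angular":[0,0,0],"jaw":0.2}])

```text
t: 16.82
tcp_pos: [0.6104, 0.0417, 0.0126]
tcp_rot: [-0.0, 0.688, 0.726, -0.0]
contact_force: [-2.8, -0.5, 7.5]
width: 0.0296
```

Request:
carry_out(rows=[{"translation":[0,0,0],"angular":[0,0,0],"jaw":0.36},{"translation":[0,0,0],"angular":[0,0,0],"jaw":0.42},{"translation":[0,0,0],"angular":[0,0,0],"jaw":0.55},{"translation":[0,0,0],"angular":[0,0,0],"jaw":0.7},{"translation":[0,0,0],"angular":[0,0,0],"jaw":0.7},{"translation":[0,0,-1],"angular":[0,0,0],"jaw":0.7},{"translation":[0,0,-3],"angular":[0,0,0],"jaw":0.7},{"translation":[0,0,-4],"angular":[0,0,0],"jaw":0.7},{"translation":[0,0,-3.5],"angular":[0,0,0],"jaw":0.7},{"translation":[-4.2,-3,0],"angular":[0,0,0],"jaw":0.7},{"translation":[-4.2,-3,0],"angular":[0,0,0],"jaw":0.7},{"translation":[-4.2,-3,0],"angular":[0,0,0],"jaw":0.7}])

```text
t: 18.32
tcp_pos: [0.5265, -0.0901, 0.128]
tcp_rot: [0.0, 0.688, 0.726, 0.0]
contact_force: [0.6, -0.9, -1.3]
width: 0.0638
```

Request:
carry_out(rows=[{"translation":[-4.2,-3.1,0],"angular":[0,0,0],"jaw":0.7},{"translation":[-4.2,-3.1,0],"angular":[0,0,0],"jaw":0.7},{"translation":[-4.2,-3.1,0],"angular":[0,0,0],"jaw":0.7},{"translation":[-3.96,-3.1,0],"angular":[0,0,0],"jaw":0.7},{"translation":[0,0,0],"angular":[0,0,0],"jaw":0.7}])

```text
t: 18.95
tcp_pos: [0.411, -0.263, 0.1278]
tcp_rot: [0.0, 0.689, 0.725, -0.0]
contact_force: [1.4, 0.5, -0.6]
width: 0.0641
```

```bash
python3 -c "
from h import *
delta([.4105,-.261,.012])
for n in('top','scene'):
    s=viewer.snapshot(n); print(n)
    for k,p in (('red',[.606,.1115]),('yellow',[.610,.0417]),('white',[.416,.2645])):
        try: lens(s,k,p)
        except Exception as e: print(k,'hidden')
"
```

```text
t 18.95 tcp [ 0.411  -0.263   0.1278] yaw 92.86 tilt [ 5.e-04 -5.e-04 -1.e+00] w 0.0641 F [ 1.4  0.5 -0.6] q [-0.62  0.15  2.19 -0.    0.8  -0.67]
tool delta cm [ 0.21 -0.04 11.58]
top
red 97 ext [0.6043 0.1101] [0.029 0.028] nose [0.6044 0.1107 0.0467] zmax 0.051
yellow 98 ext [0.6078 0.0411] [0.028 0.028] nose [0.6085 0.0424 0.0583] zmax 0.063
white 114 ext [0.4147 0.2643] [0.028 0.03 ] nose [0.414  0.264  0.0698] zmax 0.075
scene
red 211 ext [0.6078 0.1125] [0.03  0.028] nose [0.608  0.1123 0.0462] zmax 0.049
yellow 206 ext [0.6127 0.0445] [0.029 0.026] nose [0.6121 0.0428 0.0561] zmax 0.059
white 252 ext [0.4178 0.2653] [0.027 0.029] nose [0.4183 0.2657 0.069 ] zmax 0.072
```

Red and yellow are within about 1 mm of their rings in both cameras. Grasp blue.

Request:
carry_out(rows=[{"translation":[0.21,-0.04,0],"angular":[0,0,0],"jaw":0.7},{"translation":[0,0,3],"angular":[0,0,0],"jaw":0.7},{"translation":[0,0,3],"angular":[0,0,0],"jaw":0.7},{"translation":[0,0,3],"angular":[0,0,0],"jaw":0.7},{"translation":[0,0,1.7],"angular":[0,0,0],"jaw":0.7},{"translation":[0,0,0.9],"angular":[0,0,0],"jaw":0.6},{"translation":[0,0,0],"angular":[0,0,0],"jaw":0.5},{"translation":[0,0,0],"angular":[0,0,0],"jaw":0.4},{"translation":[0,0,0],"angular":[0,0,0],"jaw":0.35},{"translation":[0,0,0],"angular":[0,0,0],"jaw":0.3},{"translation":[0,0,0],"angular":[0,0,0],"jaw":0.25},{"translation":[0,0,0],"angular":[0,0,0],"jaw":0.2}], force=12)

```text
t: 20.55
tcp_pos: [0.4119, -0.2592, 0.0116]
tcp_rot: [0.0, 0.688, 0.726, 0.0]
contact_force: [-2.2, -0.0, 8.1]
width: 0.0298
```

Request:
carry_out(rows=[{"translation":[0,0,0],"angular":[0,0,0],"jaw":0.2},{"translation":[0,0,0],"angular":[0,0,0],"jaw":0.2}])

```text
t: 20.8
tcp_pos: [0.4119, -0.2591, 0.0116]
tcp_rot: [0.0, 0.688, 0.726, 0.0]
contact_force: [-3.5, 0.4, 7.8]
width: 0.0298
```

```bash
python3 -c "
from h import *
delta([.614,-.0283,.12])"
```

```text
t 20.8 tcp [ 0.4119 -0.2591  0.0116] yaw 93.07 tilt [ 3.e-04 -3.e-04 -1.e+00] w 0.0298 F [-3.5  0.4  7.8] q [-0.61  0.38  2.21 -0.    0.55 -0.66]
tool delta cm [ 21.97  21.42 -10.84]
```

Request:
carry_out(rows=[{"translation":[0,0,-0.5],"angular":[0,0,0],"jaw":0.2},{"translation":[0,0,-1.5],"angular":[0,0,0],"jaw":0.2},{"translation":[0,0,-3],"angular":[0,0,0],"jaw":0.2},{"translation":[0,0,-3.5],"angular":[0,0,0],"jaw":0.2},{"translation":[2.5,2.4,-1.5],"angular":[0,0,0],"jaw":0.2},{"translation":[3.7,3.6,0],"angular":[0,0,0],"jaw":0.2},{"translation":[4,3.9,0],"angular":[0,0,0],"jaw":0.2},{"translation":[4,3.9,0],"angular":[0,0,0],"jaw":0.2},{"translation":[3.6,3.5,0],"angular":[0,0,0],"jaw":0.2},{"translation":[2.9,2.7,0],"angular":[0,0,0],"jaw":0.2},{"translation":[1.4,1.4,0],"angular":[0,0,0],"jaw":0.2},{"translation":[0,0,0],"angular":[0,0,0],"jaw":0.2}])

```text
t: 22.3
tcp_pos: [0.6139, -0.0263, 0.1116]
tcp_rot: [0.0, 0.687, 0.726, 0.0]
contact_force: [-0.5, -0.3, -1.7]
width: 0.0297
```

```bash
python3 -c "
from h import *
delta([.614,-.0264,.0196])
s=viewer.snapshot('scene')
cv2.imwrite('pics/g7.png',cv2.resize(s['img'][120:320,210:380],None,fx=3,fy=3,interpolation=cv2.INTER_CUBIC))"
```

```text
t 22.3 tcp [ 0.6139 -0.0263  0.1116] yaw 93.14 tilt [ 3.e-04 -1.e-04 -1.e+00] w 0.0297 F [-0.5 -0.3 -1.7] q [-0.08  0.37  1.95 -0.    0.83 -0.14]
tool delta cm [-0.01  0.    9.2 ]
```

View pics/g7.png

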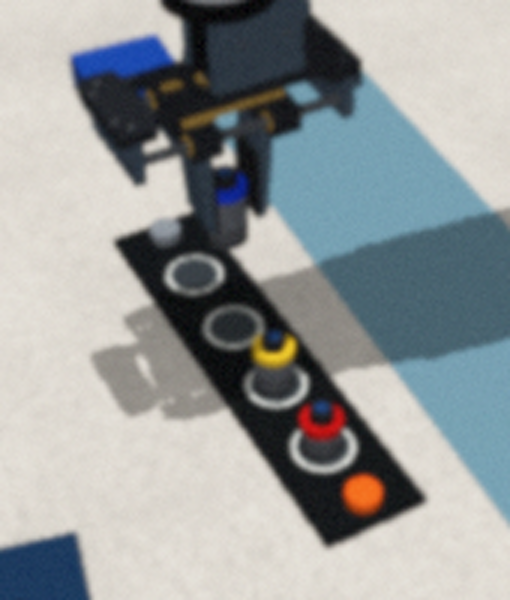

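Red at about (322,445) and yellow at about (277,375) are centred and upright, and blue hangs upright over ring 3. Lowering.

Request:
carry_out(rows=[{"translation":[0,0,2.5],"angular":[0,0,0],"jaw":0.2},{"translation":[0,0,2.5],"angular":[0,0,0],"jaw":0.2},{"translation":[0,0,2],"angular":[0,0,0],"jaw":0.2},{"translation":[0,0,1.0],"angular":[0,0,0],"jaw":0.2},{"translation":[0,0,0.5],"angular":[0,0,0],"jaw":0.2},{"translation":[0,0,0.2],"angular":[0,0,0],"jaw":0.2},{"translation":[0,0,0.15],"angular":[0,0,0],"jaw":0.2},{"translation":[0,0,0.1],"angular":[0,0,0],"jaw":0.2},{"translation":[0,0,0.1],"angular":[0,0,0],"jaw":0.2},{"translation":[0,0,0.05],"angular":[0,0,0],"jaw":0.2},{"translation":[0,0,0.05],"angular":[0,0,0],"jaw":0.2},{"translation":[0,0,0],"angular":[0,0,0],"jaw":0.2}])

```text
t: 23.85
tcp_pos: [0.6137, -0.0268, 0.0197]
tcp_rot: [0.0, 0.688, 0.726, 0.0]
contact_force: [-1.4, -0.5, 0.3]
width: 0.03
```

Request:
carry_out(rows=[{"translation":[0,0,0.04],"angular":[0,0,0],"jaw":0.2},{"translation":[0,0,0],"angular":[0,0,0],"jaw":0.2}])

```text
t: 24.1
tcp_pos: [0.6137, -0.0268, 0.0197]
tcp_rot: [0.0, 0.688, 0.726, 0.0]
contact_force: [-2.6, 0.1, 7.4]
width: 0.0299
```

Seated. Release and go to white.

Request:
carry_out(rows=[{"translation":[0,0,0],"angular":[0,0,0],"jaw":0.36},{"translation":[0,0,0],"angular":[0,0,0],"jaw":0.42},{"translation":[0,0,0],"angular":[0,0,0],"jaw":0.55},{"translation":[0,0,0],"angular":[0,0,0],"jaw":0.7},{"translation":[0,0,0],"angular":[0,0,0],"jaw":0.7},{"translation":[0,0,-1],"angular":[0,0,0],"jaw":0.7},{"translation":[0,0,-3],"angular":[0,0,0],"jaw":0.7},{"translation":[0,0,-4],"angular":[0,0,0],"jaw":0.7},{"translation":[0,0,-4],"angular":[0,0,0],"jaw":0.7},{"translation":[0,-5,0],"angular":[0,0,0],"jaw":0.7},{"translation":[0,-5,0],"angular":[0,0,0],"jaw":0.7},{"translation":[0,-5,0],"angular":[0,0,0],"jaw":0.7}])

```text
t: 25.6
tcp_pos: [0.4624, -0.0348, 0.1398]
tcp_rot: [0.0, 0.688, 0.726, 0.0]
contact_force: [0.2, -0.2, 0.6]
width: 0.0639
```

Request:
carry_out(rows=[{"translation":[4.3,-0.5,0],"angular":[0,0,0],"jaw":0.7},{"translation":[4.3,-0.5,0],"angular":[0,0,0],"jaw":0.7},{"translation":[4.3,-0.5,0],"angular":[0,0,0],"jaw":0.7},{"translation":[4.3,-0.5,0],"angular":[0,0,0],"jaw":0.7},{"translation":[4.3,-0.5,0],"angular":[0,0,0],"jaw":0.7},{"translation":[4.3,-0.5,0],"angular":[0,0,0],"jaw":0.7},{"translation":[4.3,-0.2,0],"angular":[0,0,0],"jaw":0.7},{"translation":[0,0,0],"angular":[0,0,0],"jaw":0.7}])

```text
t: 26.6
tcp_pos: [0.4156, 0.2662, 0.14]
tcp_rot: [0.0, 0.687, 0.727, 0.001]
contact_force: [0.4, 0.3, 0.3]
width: 0.0635
```

```bash
python3 -c "
from h import *
delta([.416,.2645,.02])
for n in('top','scene'):
    s=viewer.snapshot(n); print(n)
    for k,p in (('red',[.606,.1115]),('yellow',[.610,.0417]),('blue',[.614,-.0283])):
        try: lens(s,k,p)
        except Exception as e: print(k,'hidden')
"
```

```text
t 26.6 tcp [0.4156 0.2662 0.14  ] yaw 93.23 tilt [ 9.e-04  7.e-04 -1.e+00] w 0.0635 F [0.4 0.3 0.3] q [0.52 0.14 2.18 0.   0.82 0.47]
tool delta cm [-1.8e-01  1.0e-02  1.2e+01]
top
red 94 ext [0.6045 0.11  ] [0.029 0.028] nose [0.6046 0.1109 0.0485] zmax 0.054
yellow 97 ext [0.6078 0.0411] [0.028 0.028] nose [0.6074 0.0409 0.0574] zmax 0.062
blue 98 ext [ 0.6109 -0.0294] [0.028 0.028] nose [ 0.611  -0.0289  0.0676] zmax 0.072
scene
red 214 ext [0.6079 0.1129] [0.03  0.029] nose [0.6076 0.1116 0.0471] zmax 0.052
yellow 207 ext [0.6128 0.0446] [0.028 0.025] nose [0.6125 0.043  0.0569] zmax 0.06
blue 218 ext [ 0.6156 -0.0263] [0.029 0.027] nose [ 0.6156 -0.0265  0.0665] zmax 0.07
```

Blue is also within about 1–2 mm. Grasp white.

Request:
carry_out(rows=[{"translation":[-0.15,0,0],"angular":[0,0,0],"jaw":0.7},{"translation":[0,0,3],"angular":[0,0,0],"jaw":0.7},{"translation":[0,0,3],"angular":[0,0,0],"jaw":0.7},{"translation":[0,0,3],"angular":[0,0,0],"jaw":0.7},{"translation":[0,0,2],"angular":[0,0,0],"jaw":0.7},{"translation":[0,0,1],"angular":[0,0,0],"jaw":0.6},{"translation":[0,0,0],"angular":[0,0,0],"jaw":0.5},{"translation":[0,0,0],"angular":[0,0,0],"jaw":0.4},{"translation":[0,0,0],"angular":[0,0,0],"jaw":0.35},{"translation":[0,0,0],"angular":[0,0,0],"jaw":0.3},{"translation":[0,0,0],"angular":[0,0,0],"jaw":0.25},{"translation":[0,0,0],"angular":[0,0,0],"jaw":0.2}], force=12)

```text
t: 28.2
tcp_pos: [0.4161, 0.2628, 0.0197]
tcp_rot: [0.0, 0.688, 0.726, 0.0]
contact_force: [-1.7, -1.2, 7.0]
width: 0.0299
```

Request:
carry_out(rows=[{"translation":[0,0,0],"angular":[0,0,0],"jaw":0.2},{"translation":[0,0,0],"angular":[0,0,0],"jaw":0.2}])

```text
t: 28.45
tcp_pos: [0.4161, 0.2628, 0.0198]
tcp_rot: [0.0, 0.688, 0.726, 0.0]
contact_force: [-2.4, 0.3, 7.7]
width: 0.0301
```

```bash
python3 -c "
from h import *
delta([.618,-.0983,.12])"
```

```text
t 28.45 tcp [0.4161 0.2628 0.0198] yaw 93.08 tilt [ 6.e-04  4.e-04 -1.e+00] w 0.0301 F [-2.4  0.3  7.7] q [0.52 0.37 2.2  0.   0.57 0.46]
tool delta cm [-37.14  18.22 -10.03]
```

Request:
carry_out(rows=[{"translation":[0,0,-0.5],"angular":[0,0,0],"jaw":0.2},{"translation":[0,0,-1.5],"angular":[0,0,0],"jaw":0.2},{"translation":[0,0,-3],"angular":[0,0,0],"jaw":0.2},{"translation":[0,0,-4],"angular":[0,0,0],"jaw":0.2},{"translation":[-2,1,-2],"angular":[0,0,0],"jaw":0.2},{"translation":[-3.5,1.7,0],"angular":[0,0,0],"jaw":0.2},{"translation":[-4,2,0],"angular":[0,0,0],"jaw":0.2},{"translation":[-4,2,0],"angular":[0,0,0],"jaw":0.2},{"translation":[-4,2,0],"angular":[0,0,0],"jaw":0.2},{"translation":[-4,2,0],"angular":[0,0,0],"jaw":0.2},{"translation":[-4,2,0],"angular":[0,0,0],"jaw":0.2},{"translation":[-4,2,0],"angular":[0,0,0],"jaw":0.2}])

```text
t: 29.95
tcp_pos: [0.579, -0.0256, 0.1303]
tcp_rot: [0.0, 0.688, 0.726, 0.0]
contact_force: [0.9, 1.1, -1.7]
width: 0.0299
```

Request:
carry_out(rows=[{"translation":[-4,1.8,0],"angular":[0,0,0],"jaw":0.2},{"translation":[-2.6,1.1,0],"angular":[0,0,0],"jaw":0.2},{"translation":[-1.23,0.61,0],"angular":[0,0,0],"jaw":0.2},{"translation":[0,0,0],"angular":[0,0,0],"jaw":0.2}])

```text
t: 30.45
tcp_pos: [0.6177, -0.1006, 0.1296]
tcp_rot: [0.0, 0.688, 0.726, 0.0]
contact_force: [-0.6, 0.7, -2.1]
width: 0.0294
```

```bash
python3 -c "
from h import *
delta([.618,-.1002,.0278])
s=viewer.snapshot('scene')
cv2.imwrite('pics/g8.png',cv2.resize(s['img'][100:320,200:380],None,fx=2.7,fy=2.7,interpolation=cv2.INTER_CUBIC))"
```

```text
t 30.45 tcp [ 0.6177 -0.1006  0.1296] yaw 93.03 tilt [ 1.e-04  0.e+00 -1.e+00] w 0.0294 F [-0.6  0.7 -2.1] q [-0.2   0.36  1.92  0.    0.87 -0.25]
tool delta cm [ 0.04  0.03 10.18]
```

View pics/g8.png

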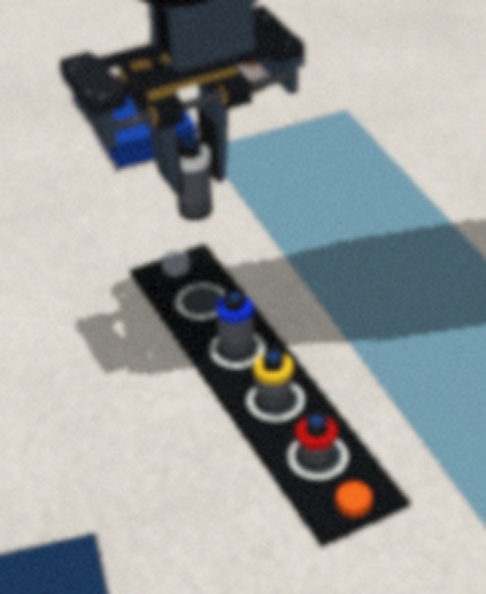

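Three lenses stand upright in their rings and white hangs upright over the last ring. Lowering.

Request:
carry_out(rows=[{"translation":[0.04,0.03,2.5],"angular":[0,0,0],"jaw":0.2},{"translation":[0,0,3],"angular":[0,0,0],"jaw":0.2},{"translation":[0,0,2.4],"angular":[0,0,0],"jaw":0.2},{"translation":[0,0,1.0],"angular":[0,0,0],"jaw":0.2},{"translation":[0,0,0.6],"angular":[0,0,0],"jaw":0.2},{"translation":[0,0,0.2],"angular":[0,0,0],"jaw":0.2},{"translation":[0,0,0.15],"angular":[0,0,0],"jaw":0.2},{"translation":[0,0,0.1],"angular":[0,0,0],"jaw":0.2},{"translation":[0,0,0.1],"angular":[0,0,0],"jaw":0.2},{"translation":[0,0,0.05],"angular":[0,0,0],"jaw":0.2},{"translation":[0,0,0.05],"angular":[0,0,0],"jaw":0.2},{"translation":[0,0,0],"angular":[0,0,0],"jaw":0.2}])

```text
t: 32.0
tcp_pos: [0.618, -0.1001, 0.0278]
tcp_rot: [-0.0, 0.688, 0.726, -0.0]
contact_force: [-0.8, -0.4, 0.0]
width: 0.0301
```

Request:
carry_out(rows=[{"translation":[0,0,0.04],"angular":[0,0,0],"jaw":0.2},{"translation":[0,0,0],"angular":[0,0,0],"jaw":0.2}])

```text
t: 32.25
tcp_pos: [0.618, -0.1001, 0.0278]
tcp_rot: [0.0, 0.688, 0.726, -0.0]
contact_force: [-3.9, -0.1, 6.7]
width: 0.0297
```

Seated. Release, lift and back off.

Request:
carry_out(rows=[{"translation":[0,0,0],"angular":[0,0,0],"jaw":0.36},{"translation":[0,0,0],"angular":[0,0,0],"jaw":0.42},{"translation":[0,0,0],"angular":[0,0,0],"jaw":0.55},{"translation":[0,0,0],"angular":[0,0,0],"jaw":0.7},{"translation":[0,0,0],"angular":[0,0,0],"jaw":0.7},{"translation":[0,0,-1],"angular":[0,0,0],"jaw":0.7},{"translation":[0,0,-3],"angular":[0,0,0],"jaw":0.7},{"translation":[0,0,-4],"angular":[0,0,0],"jaw":0.7},{"translation":[0,0,-4],"angular":[0,0,0],"jaw":0.7},{"translation":[-4,-4,-1],"angular":[0,0,0],"jaw":0.7},{"translation":[-4,-4,0],"angular":[0,0,0],"jaw":0.7},{"translation":[-4,-4,0],"angular":[0,0,0],"jaw":0.7}])

```text
t: 33.75
tcp_pos: [0.5035, -0.2274, 0.1583]
tcp_rot: [0.001, 0.688, 0.726, 0.0]
contact_force: [-0.2, -0.7, -0.0]
width: 0.0638
```

Request:
carry_out(rows=[{"translation":[-4,-1,0],"angular":[0,0,0],"jaw":0.7},{"translation":[-4,-1,0],"angular":[0,0,0],"jaw":0.7},{"translation":[0,0,0],"angular":[0,0,0],"jaw":0.7}])

```text
t: 34.12
tcp_pos: [0.4885, -0.3095, 0.1581]
tcp_rot: [0.001, 0.689, 0.725, 0.0]
contact_force: [-0.3, 0.8, -0.1]
width: 0.0638
```

```bash
python3 -c "
from h import *
delta([0,0,0])
for n in('scene','top'):
    s=viewer.snapshot(n); print(n)
    for k,p in (('red',[.606,.1115]),('yellow',[.610,.0417]),('blue',[.614,-.0283]),('white',[.618,-.0983])):
        try: lens(s,k,p)
        except Exception as e: print(k,'hidden')
    cv2.imwrite('pics/f_%s.png'%n,s['img'])
"
```

```text
t 34.12 tcp [ 0.4885 -0.3095  0.1581] yaw 92.92 tilt [ 9.e-04 -8.e-04 -1.e+00] w 0.0638 F [-0.3  0.8 -0.1] q [-0.6   0.25  2.01 -0.    0.89 -0.66]
tool delta cm [ 33.41 -47.22  15.75]
scene
red 208 ext [0.6076 0.1134] [0.029 0.027] nose [0.608  0.1119 0.0466] zmax 0.05
yellow 205 ext [0.6126 0.0432] [0.028 0.027] nose [0.6124 0.043  0.0564] zmax 0.06
blue 218 ext [ 0.6157 -0.0253] [0.029 0.025] nose [ 0.616  -0.0262  0.0672] zmax 0.071
white 219 ext [ 0.6194 -0.0947] [0.029 0.028] nose [ 0.6197 -0.0954  0.0766] zmax 0.08
top
red 97 ext [0.6046 0.11  ] [0.029 0.028] nose [0.6048 0.1105 0.0472] zmax 0.051
yellow 98 ext [0.6075 0.0411] [0.028 0.028] nose [0.6087 0.0415 0.057 ] zmax 0.061
blue 98 ext [ 0.611  -0.0294] [0.028 0.028] nose [ 0.6112 -0.029   0.0674] zmax 0.071
white 106 ext [ 0.6157 -0.0964] [0.028 0.028] nose [ 0.6162 -0.0974  0.0768] zmax 0.081
```

View pics/f_top.png

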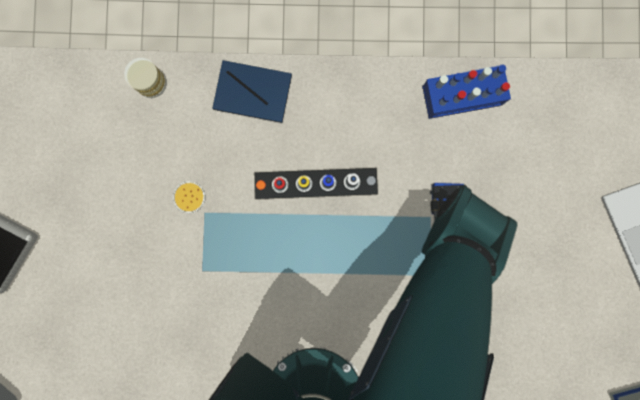

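View pics/f_scene.png

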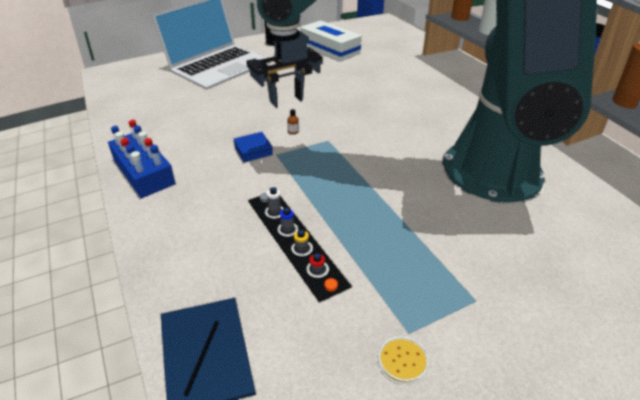

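Both views show red, yellow, blue and white upright on the rings, starting from the orange stud. The dish, box and bottle are at their original pixels and the arm is clear. Signing off.

```bash
python3 -c "
from cell import order
print(order.sign_off())"
```

```text
the job is handed in; nothing more can be done
None
```

All four lenses are standing upright on the tray in height order from the orange stud: red, yellow, blue, white. I handed the job in at about 34 s of the 96 s allowed.

- **Placing:** I set each lens down slowly until it touched. The wrist force reading stayed within about 9 N.
- **Centring:** In the last pictures, red, yellow and blue are within about 1–3 mm of their ring centres. White is about 2–3 mm off along the row. The two cameras disagree with each other by about 3 mm.
- **Bystanders:** The petri dish, oil bottle and slide box show no visible shift. The gripper ended clear of everything with no contact force. In the final top view the arm hides the oil bottle and most of the slide box, so I checked those two only in the scene view.
- **What disagreed:** The fingertips were about 36 mm higher than the stated tool geometry puts them. Because of that, my first grip on red closed on nothing just above it, without disturbing it. I took the real height from the depth images, and every later grip closed at 30 mm, the width of a lens.

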